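Hang the dough blade on its slanted storage peg

ROBOT

A 6-joint arm with a two-finger parallel gripper is mounted at the origin on a cart in front of the work surface, level with it; the furniture and walls round the work are solid. World frame = base frame: x ahead of the robot, y to its left, z up, the work surface at z = 0. Lengths are in m, angles in rad, forces in N, time in s.
With the tool pointing down it reaches from about 0.225 to 0.875 m from the base axis. Payload 3.4 kg.
Tool frame: the origin (TCP) lies where the fingers leave the gripper's body, on its centre line; the fingertips stand 73 mm ahead of it and the grasp point (between the pads) lies 54 mm ahead of it (manip.grip_point_offset is the distance from the TCP to the grasp point, in m); z points along the fingers, y is the line along which they close (so a half turn about z gives the same grasp; the last joint's range is limited). The gripper opens to 85 mm and grips with 20 to 120 N. Pads are 22 mm wide; open, the fingers measure 114 mm over their backs; the gripper's body (76 mm by 85 mm) begins 54 mm behind the grasp point. The pads swing forward as they close: fully open they stand 13 mm farther back than shut.
Start: joints at [1.095, 0.276, 1.505, -0, 1.361, -0.121], TCP at [0.2, 0.539, 0.304] pointing down, gripper open.
Joint ranges: [-2.89, 2.89], [-0.75, 2.08], [0.22, 2.7], [-1.18, 4.32], [0.11, 2.71], [-2.7, 2.7]. Speed limits (rad/s): [2.57, 2.57, 3.14, 3.14, 3.14, 3.14].

INTERFACE

Orientations are given as a unit quaternion [w, x, y, z].
In Python, from rig import sensors, cams, manip, spotter gives the robot as it stands.
- The arm moves only by the tool drive_tool, never from a script. Its argument "targets" is a list of rows, each a list of 4 numbers: the shift along the world's x, y, z in m, then the turn about the world's z in degrees. In form: [[dx, dy, dz, spin], ...]. A call has exactly 5 rows; each row shifts and turns the commanded pose from where the row before left it; what a row does not reach is not made up. A row lasts 1/8 s, in which the tool goes at most 62.5 mm and 10.7 degrees, less where a joint would pass 70% of its speed; a pose out of reach is approached as far as the arm can. A call is refused whole if a number of a shift passes 0.0625 or a number of a turn 10.7, either way. A call with a gripper value outside its range is refused whole. "jaw" is the finger opening in m, from 0 to 0.0854, set as the call begins (left out, the last holds). The fingers move at their own pace and stop on an object; "force" is the grip in N (left out, the last holds). Time passes only in rows, so rows that do not move let the fingers close, or fill a call up. It gives the time, the measured TCP pose, the force and the opening at its end, in the units of the state.
- sensors.get_state(): the state, without advancing time (a new reading comes with each control period).
- cams.get_image(name): name is "side" or "top" or "wrist"; returns a dict with "color" (384x512x3 uint8, red, green, blue), "intrinsics" (3x3 intrinsics, pixels), "D" ([k1, k2, p1, p2, k3] as OpenCV has them; the pictures are not rectified), "R" (3x3) and "t" (3): a world point X has camera coordinates R X + t. Camera axes: x right, y down, z forward; pixel columns grow to the right and rows downward; lengths in m; the calibration is good to about 2 mm. A picture is of the moment at which its call begins. There is no depth.
- manip.sign_off(): hands the job in, once; it reports no verdict.
Trained networks look in the newest picture that a camera, given by its name, has taken for a name from the list of things; names that differ only in an ending like _2 or _b are one class to them, and where a whole thing is asked for, a point or a joint stands for the part that bears it (a point fixed in the world has none). Each returns a list of dicts, best first, with "score" (0 to 1); they miss things now and then, are a little off and sometimes report something else, mostly with a low value. They report only what shows in the picture. A call takes as long as a camera call. They do not tell look-alikes from the thing itself.
- spotter.find_in(query, camera): "point" ([x, y, z] in m, in world coordinates, good to about 4 mm: the middle of the surface that is visible of it).
- spotter.landmark_of(query, camera): "point" ([x, y, z] in m, in world coordinates, good to about 4 mm: a listed point, or the origin of a listed thing).
The state is a dict: "clock": time; "qpos": joint angles; "qd": joint speeds; "effort": joint torques, N m; "position": TCP position; "ee_rot": TCP orientation; "contact_force": force on the tool from outside, world axes, zero at the start; "moment": the same for the moment, N m; "width": finger opening in m.
Only numpy, scipy, OpenCV 4.12 (cv2) and the standard library are available. Lean on these libraries where they do the work, as an engineer would, in place of code of your own. Each camera call takes 0.05 s, during which the arm holds its last target. There are 200 camera calls.

TASK

Pick up the food-processor dough blade and hang it on the slanted peg of its storage stand: slide its hollow stem onto the peg along the peg's own axis, then, pressing only lightly, turn it until its slots drop over the peg's cross pin and it sits fully home on the disc at the peg's foot. Never force it, let go of it there, and leave the other things on the worktop as they are.

Things in the scene. Friction and masses are not known exactly. Their poses are not given: they have to be found in the camera images.
- blade_grip (a point): Centre of the square head on top of the white plastic dough blade, the loose thing to hang; grip it here. The head is 26 x 26 mm (faces square to x and y), 36 mm tall (18 mm either way of this point). z points up along the stem; two thin paddles stick out along +x and -x to 47 mm from the axis, 41 to 63 mm below this point.
- blade_foot (a point): Middle of the bore's mouth in the blade's flat underside, 83 mm below blade_grip, same axes. The bore is 17 to 18 mm wide, 62 mm deep. Two slots, 9 mm wide and 16 mm deep, are cut through the lower rim towards +x and -x (in line with the paddles' roots); half a turn gives the same fit. Fully home: this point on peg_seat, z along the peg.
- blade: The whole dough blade, 0.10 to 0.20 kg, 101 mm tall, upright on the worktop at the start; origin and axes as blade_foot. From below: a 32 x 32 mm square socket 16 mm tall, a round hollow stem about 32 mm wide, a collar 33 mm wide at 62 to 66 mm, the square head.
- peg_seat (a point): Centre of the upper face of the seat disc (36 mm diameter) at the slanted peg's foot, 60 mm above the worktop. z points up along the peg, which leans 35 degrees from vertical to the stand's front; y is level, across the stand. The peg with its disc is rubber-mounted and gives about 1 mm per 5 N along its axis. More than 25 N between blade and stand is forcing it.
- peg_tip (a point): Upper end of the slanted steel peg, 58 mm from peg_seat along its axis, same axes. The peg is 13 mm in diameter, its last 8 mm tapered to 5 mm. A cross pin (5 mm diameter, 28 mm long) goes through it, centred 8 mm above the disc. Seen along the peg, the pin lies up to 0.6 rad either way of the y axis; the angle differs each time and is not reported.
- stand: Fixed storage stand with a grey foot 130 x 110 x 14 mm; origin at the middle of the foot's underside, x towards its back (the peg leans to -x), z up. peg_seat lies 20 mm in front of the origin. A blade whose slots are not lined up stops on the pin, 10.5 mm short of the disc. Light contact does not turn peg or pin.
- oil_bottle: Bystander: oil bottle with cork, 62 mm wide, 149 mm tall; origin at its underside.
- mug_2: Bystander: white mug, 82 x 112 mm, 94 mm tall; origin at its underside.
- glass_1: Bystander: drinking glass, 79 mm wide, 90 mm tall; origin at its underside.
Things that resemble listed ones, but are neither listed nor needed, are in the scene too. Of the things that look like the blade, take the one that is farthest to the robot's right at the start.

How it is judged:
On the way:
1. the blade's stem is threaded on the peg, in line with it (z of blade_foot in the frame of peg_seat between -0.002 and 0.045 m and x of blade_foot in the frame of peg_seat between -0.008 and 0.008 m and y of blade_foot in the frame of peg_seat between -0.008 and 0.008 m and angle between the z axis of blade_grip and the z axis of peg_seat, either way round below 0.25 rad), for 0.2 s.
At the end, for the whole second after the job is handed in: The blade sits fully home on the peg: its underside within 4 mm of the seat disc along the peg and its foot within 6 mm of the disc's centre, its axis within 0.12 rad of the peg's, at rest and released (z of blade_foot in the frame of peg_seat between -0.003 and 0.004 m and distance between blade_foot and peg_seat below 0.006 m and angle between the z axis of blade_grip and the z axis of peg_seat, either way round below 0.12 rad and linear speed of blade below 0.02 m/s); the robot touches nothing.
It fails at once if the blade is forced: more than 25 N between the blade and the stand or peg (contact force between blade and stand above 25 N).
It fails at once if the oil bottle is moved by more than 20 mm (distance of oil_bottle from where it was at the start of the episode above 0.02 m).
It fails at once if the mug is moved by more than 20 mm (distance of mug_2 from where it was at the start of the episode above 0.02 m).
It fails at once if the glass is moved by more than 20 mm (distance of glass_1 from where it was at the start of the episode above 0.02 m).
It also fails if it takes over 72 s, if anything falls off the work surface, if the arm or the gripper's body presses on something with over 40 N, if the wrist force passes 120 N, or if a joint passes its speed limit or range.

## Working session

There is one attempt and no reset: what is moved stays moved. The work goes in short steps, Python scripts to look and compute and a tool call to move; the robot and the scene stay as the last step left them, time stands still between calls to the robot, and variables do not carry over. Pictures are saved under pics/ and viewed, on a budget of 10 in all, crops included, one or two more only if the job needs it, and the job is handed in when it is done.

Besides the shell and the picture viewer there is one more tool, called after "Request:" in YAML: its name, and indented under it one key for each argument. drive_tool: Moves the arm, as the interface text tells. Its arguments: {"type":"object","properties":{"targets":{"type":"array","items":{"type":"array","items":{"type":"number"}}},"jaw":{"type":"number"},"force":{"type":"number"}},"required":["targets"]}

```bash
mkdir -p pics
cat > h.py <<'E'
from rig import sensors, cams, manip, spotter
import numpy as np, cv2
def snap(c,name=None):
    i=cams.get_image(c)
    if name: cv2.imwrite(f'pics/{name}.png',i['color'][:,:,::-1])
    return i
def proj(i,X):
    r,_=cv2.Rodrigues(i['R']); return cv2.projectPoints(np.float64(X).reshape(-1,1,3),r,i['t'],i['intrinsics'],i['D'])[0][:,0]
E
python3 - <<'E'
from h import *
im={c:snap(c) for c in('side','top')}
cv2.imwrite('pics/a.png',cv2.resize(np.vstack([im[c]['color'][:,:,::-1] for c in im]),None,fx=.78,fy=.78))
for c in im: cv2.imwrite(f'pics/raw_{c}.png',im[c]['color'][:,:,::-1])
for c in im:
    print(c,'cam at',-im[c]['R'].T@im[c]['t'])
    for q in('blade_grip','blade_foot','peg_seat','peg_tip','stand','oil_bottle','mug_2','glass_1'):
        print(q,[(np.round(d['point'],3).tolist(),round(d['score'],2)) for d in spotter.landmark_of(q,c)[:4]])
print(sensors.get_state())
E
```

```text
side cam at [0.38546404 0.56564745 1.02311284]
blade_grip [([0.462, 0.243, 0.083], 0.73), ([0.501, -0.204, 0.081], 0.6)]
blade_foot [([0.459, 0.244, -0.0], 0.54)]
peg_seat [([0.533, 0.1, 0.06], 0.56)]
peg_tip [([0.5, 0.104, 0.111], 0.67)]
stand [([0.55, 0.094, -0.004], 0.64)]
oil_bottle [([0.648, -0.389, -0.0], 0.68), ([0.499, -0.207, -0.0], 0.19)]
mug_2 [([0.704, -0.256, -0.004], 0.48)]
glass_1 [([0.455, 0.367, 0.003], 0.84)]
top cam at [ 0.37177438 -0.01298242  1.47468399]
blade_grip [([0.533, 0.097, 0.058], 0.72), ([0.461, 0.241, 0.079], 0.49), ([0.502, -0.207, 0.081], 0.43)]
blade_foot [([0.463, 0.242, 0.0], 0.71), ([0.499, -0.207, -0.001], 0.43)]
peg_seat [([0.53, 0.099, 0.063], 0.65)]
peg_tip [([0.498, 0.108, 0.106], 0.64)]
stand [([0.553, 0.094, 0.0], 0.68)]
oil_bottle []
mug_2 []
glass_1 [([0.458, 0.368, -0.0], 0.92)]
{'clock': 0.9, 'qpos': array([ 1.09501093e+00,  2.75868692e-01,  1.50490023e+00, -1.18250734e-05,
        1.36069915e+00, -1.20995924e-01]), 'qd': array([-6.20017835e-05, -6.67161166e-04,  2.96193648e-04, -1.01509475e-06,
       -7.30413226e-04,  4.24629244e-04]), 'effort': array([ 3.74165265e-04, -4.16645336e+01, -2.46099991e+01, -2.32818711e-04,
        3.07277678e-04, -6.72946243e-06]), 'position': array([0.19976653, 0.53920507, 0.30394579]), 'ee_rot': array([2.38385576e-05, 1.76464584e-01, 9.84306988e-01, 5.78352757e-05]), 'contact_force': array([-0.234861  ,  0.04397421, -0.19957215]), 'moment': array([ 0.02741546,  0.02498841, -0.00648519]), 'width': 0.0855121796382974}
```

View pics/a.png

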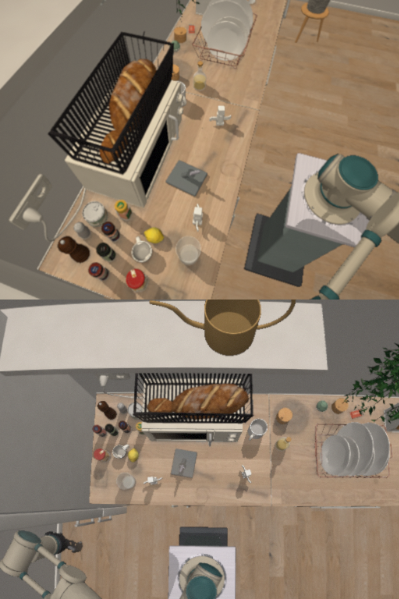

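The side camera shows the worktop with two blade look-alikes, at about (197,215) and (220,117). The stand is between them at (187,177). In the top half-picture the right-hand one is at (246,475), which is the target near y≈-0.205. Next I'll zoom in.

Run:
```python
import cv2,numpy as np
s=cv2.imread('pics/raw_side.png');t=cv2.imread('pics/raw_top.png')
def c(i,u,v,w=25,k=380): return cv2.resize(i[int(v)-w:int(v)+w,int(u)-w:int(u)+w],(k,k//1),interpolation=cv2.INTER_CUBIC)
k=290
r1=np.hstack([c(s,282,150,28,k),c(s,238,228,34,k)]); r2=np.hstack([c(t,315,225,25,k),c(t,236,210,28,k)])
cv2.imwrite('pics/b.png',np.vstack([r1,r2]))
```

```text
(no output)
```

View pics/b.png

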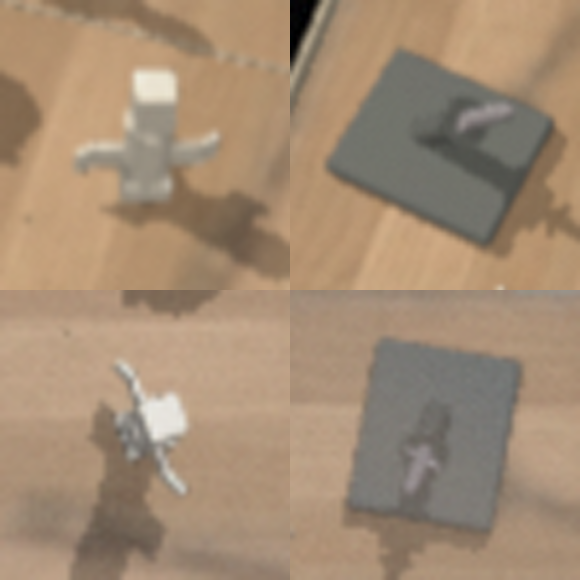

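The target blade stands upright with its paddles about 20° from world x. The stand is yawed by about -10° and its peg leans toward the robot. I'll move the wrist camera over the stand.

Request:
drive_tool:
  targets:
    - [0.02,-0.046,0.005,0]
    - [0.02,-0.046,0.005,0]
    - [0.02,-0.046,0.005,0]
    - [0.02,-0.046,0.005,0]
    - [0.02,-0.046,0.005,0]

```text
clock: 1.52
position: [0.3002, 0.3077, 0.3293]
ee_rot: [0.0, 0.176, 0.984, 0.0]
contact_force: [0.4, 0.3, 0.2]
width: 0.0853
```

Request:
drive_tool:
  targets:
    - [0.02,-0.046,0.005,0]
    - [0.02,-0.046,0.005,0]
    - [0.02,-0.046,0.005,0]
    - [0.02,-0.046,0.005,0]
    - [0,0,0,0]

```text
clock: 2.15
position: [0.3812, 0.1226, 0.3494]
ee_rot: [0.001, 0.179, 0.984, -0.0]
contact_force: [-0.9, 0.6, 0.2]
width: 0.085
```

Run:
```python
from h import *
i=snap('wrist','w1'); print(sensors.get_state()['position'],'cam',-i['R'].T@i['t'],i['R'])
for q in('blade_grip','blade_foot','peg_seat','peg_tip','stand'):
    print(q,[(np.round(d['point'],3).tolist(),round(d['score'],2)) for d in spotter.landmark_of(q,'wrist')[:4]])
```

```text
[0.38023526 0.12415667 0.34914118] cam [0.31919315 0.14473276 0.41991059] [[ 3.53375188e-01  9.35481594e-01 -4.05125393e-04]
 [ 9.02145260e-01 -3.40667851e-01  2.64725036e-01]
 [ 2.47507386e-01 -9.39127414e-02 -9.64323852e-01]]
blade_grip [([0.468, 0.241, 0.086], 0.59)]
blade_foot [([0.463, 0.241, 0.003], 0.77)]
peg_seat [([0.532, 0.099, 0.056], 0.77)]
peg_tip [([0.499, 0.106, 0.11], 0.81)]
stand [([0.552, 0.095, 0.002], 0.97)]
```

View pics/w1.png

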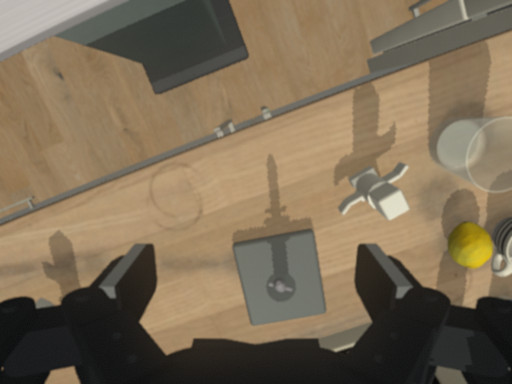

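The stand is at (280,277), with the peg pointing almost into the camera and its disc at (281,288). The decoy blade is at (378,195). I'll move closer along the peg's axis to see the pin angle.

Request:
drive_tool:
  targets:
    - [0.02,-0.009,-0.04,2]
    - [0.02,-0.009,-0.04,2]
    - [0.02,-0.009,-0.04,2]
    - [0.02,-0.008,-0.04,2]
    - [0,0,0,2]

```text
clock: 3.08
position: [0.4588, 0.0908, 0.1863]
ee_rot: [-0.003, 0.089, 0.996, -0.0]
contact_force: [0.1, -0.1, 0.7]
width: 0.0853
```

Run:
```python
from h import *
i=snap('wrist','w2'); import pickle; pickle.dump({k:i[k] for k in i},open('w2.pkl','wb'))
print(sensors.get_state()['position'],'cam',-i['R'].T@i['t'], i['intrinsics'][0,0])
for q in('peg_seat','peg_tip','stand'):
    print(q,[(np.round(d['point'],4).tolist(),round(d['score'],2)) for d in spotter.landmark_of(q,'wrist')[:4]])
print(proj(i,[[.532,.099,.06],[.499,.106,.1075]]))
cv2.imwrite('pics/w2c.png',cv2.resize(i['color'][200:384,150:400,::-1],None,fx=3,fy=3,interpolation=2))
```

```text
[0.45900655 0.09105733 0.18796365] cam [0.39413618 0.10121966 0.25731208] 335.89711978569517
peg_seat [([0.5308, 0.0986, 0.0567], 0.73)]
peg_tip [([0.4998, 0.1077, 0.1068], 0.89)]
stand [([0.5496, 0.0942, 0.0049], 0.8)]
[[288.64205944 312.07999071]
 [301.12881896 310.4175315 ]]
```

View pics/w2c.png

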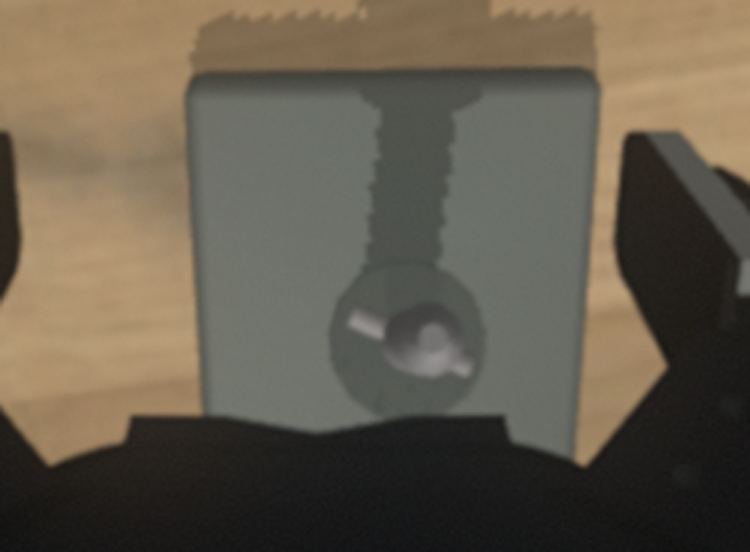

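```bash
cat > fit.py <<'E'
from h import *
import pickle
from scipy.optimize import least_squares
i=pickle.load(open('w2.pkl','rb'))
px=lambda u,v:(150+u/3,200+v/3)
def frame(p):
    x,y,yaw=p; c,s=np.cos(yaw),np.sin(yaw); Rz=np.array([[c,-s,0],[s,c,0],[0,0,1]])
    a=np.radians(35); Rp=Rz@np.array([[np.cos(a),0,-np.sin(a)],[0,1,0],[np.sin(a),0,np.cos(a)]])
    return np.array([x,y,.06]),Rp,Rz
obs=np.array([px(408,340),px(434,337),px(352,320),px(468,370),px(190,88),px(598,84)])
def model(p):
    s,Rp,Rz=frame(p[:3]); ph=p[3]; d=14*np.array([np.sin(ph),np.cos(ph),0])/1000
    loc=[[0,0,0],[0,0,.058],np.array([0,0,.008])+d,np.array([0,0,.008])-d]
    w=[s+Rp@np.array(l) for l in loc]; o=s-Rz@[-.02,0,0]; o[2]=.014
    w+=[o+Rz@[-.065,.055,0],o+Rz@[-.065,-.055,0]]
    return proj(i,w)
W=np.array([1,1,1,1,.5,.5])[:,None]
best=min((least_squares(lambda p:((model(p)-obs)*W).ravel(),[.532,.099,-.17,f]) for f in(-.5,.5,2.6,3.6)),key=lambda r:r.cost)
print(np.round(best.x,4),best.cost); print(np.round(model(best.x)-obs,1))
s,Rp,_=frame(best.x[:3]); print('tip',s+Rp@[0,0,.058],'axis',Rp[:,2])
E
python3 fit.py
```

```text
[ 0.5051  0.098  -3.0464 -5.4264] 4432.877781247354
[[ -5.  -35.9]
 [  7.4  59.6]
 [ -0.9 -21.2]
 [ -6.5 -31.7]
 [ 13.4  82.8]
 [  6.8  52.2]]
tip [0.53820024 0.10117002 0.10751082] axis [0.57098041 0.05450958 0.81915204]
```

```bash
sed -i 's/\[-.065,.055,0\],o+Rz@\[-.065,-.055,0\]/[-.065,-.055,0],o+Rz@[-.065,.055,0]/' fit.py; python3 fit.py
```

```text
[ 0.5332  0.0968 -0.169  -2.7376] 5.190626436353873
[[-0.3  0.7]
 [-0.1  1.4]
 [-0.4 -1.2]
 [ 0.7 -0.8]
 [-2.9 -1. ]
 [ 3.2 -1. ]]
tip [0.50036913 0.10241375 0.10751082] axis [-0.56540599  0.09646761  0.81915204]
```

The fit puts the seat at (0.533, 0.098) with stand yaw -0.169 rad, and the pin 0.40 rad from y towards +x, clockwise about the peg axis. Residuals on the peg and pin points are about 1 px. Now I'll go to the blade.

Request:
drive_tool:
  targets:
    - [0.003,-0.04,0.02,-8.5]
    - [0.003,-0.04,0.02,-8.5]
    - [0.003,-0.04,0.02,-8.5]
    - [0.003,-0.04,0.01,-8.5]
    - [0.003,-0.04,0.01,-8.5]

```text
clock: 3.9
position: [0.4747, -0.1105, 0.2715]
ee_rot: [0.002, 0.447, 0.895, 0.0]
contact_force: [0.6, -0.2, -0.6]
width: 0.0855
```

Request:
drive_tool:
  targets:
    - [0.003,-0.04,0,-8.5]
    - [0.003,-0.04,0,-8.5]
    - [0,0,0,0]
    - [0,0,0,0]
    - [0,0,0,0]

```text
clock: 4.53
position: [0.4806, -0.1885, 0.2695]
ee_rot: [0.0, 0.572, 0.821, 0.0]
contact_force: [0.2, 0.4, 0.8]
width: 0.0858
```

Run:
```python
from h import *
i=snap('wrist','w3'); import pickle; pickle.dump(i,open('w3.pkl','wb'))
s=sensors.get_state();print(s['position'],s['ee_rot'],s['contact_force'],'cam',-i['R'].T@i['t'])
for q in('blade_grip','blade_foot'):
    print(q,[(np.round(d['point'],4).tolist(),round(d['score'],2)) for d in spotter.landmark_of(q,'wrist')[:4]])
print(proj(i,[[.5,-.206,.101],[.5,-.206,0]]))
```

```text
[ 0.48061878 -0.1885581   0.26940572] [2.27147932e-04 5.71596868e-01 8.20534541e-01 1.89995214e-04] [-0.55414175 -0.10583152 -0.24331387] cam [ 0.4577753  -0.12758882  0.34015334]
blade_grip [([0.4984, -0.206, 0.0807], 0.87)]
blade_foot [([0.5014, -0.2065, 0.0018], 0.69)]
[[271.62648429 221.95860116]
 [267.05741551 188.450024  ]]
```

View pics/w3.png

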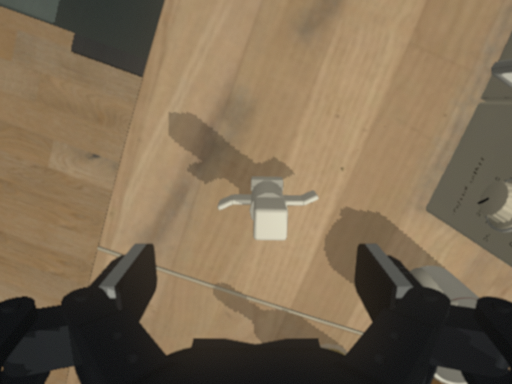

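The target head's top face is at about (271,224) and square to the closing direction, with the paddles at (220,207) and (316,197) along it. I'll descend and grip a few mm above centre so the fingertips clear the collar.

Request:
drive_tool:
  targets:
    - [0.01,-0.01,-0.02,0]
    - [0.01,-0.009,-0.03,0]
    - [0,0,-0.03,0]
    - [0,0,-0.026,0]
    - [0,0,-0.02,0]
  jaw: 0.0854

```text
clock: 5.3
position: [0.5006, -0.2081, 0.1417]
ee_rot: [-0.001, 0.572, 0.82, 0.0]
contact_force: [-0.4, -0.2, 0.2]
width: 0.0851
```

Request:
drive_tool:
  targets:
    - [0,0,0,0]
    - [0,0,0,0]
    - [0,0,0,0]
    - [0,0,0,0]
    - [0,0,0,0]
  jaw: 0.015
  force: 20

```text
clock: 5.92
position: [0.5012, -0.2091, 0.144]
ee_rot: [0.001, 0.572, 0.82, 0.0]
contact_force: [-0.3, -0.1, 5.8]
width: 0.0257
```

Request:
drive_tool:
  targets:
    - [0,0,0,0]
    - [0,0,0.02,0]
    - [0,0,0.03,0]
    - [0,0,0.03,0]
    - [0,0,0,0]

```text
clock: 6.55
position: [0.5018, -0.2093, 0.2247]
ee_rot: [0.002, 0.572, 0.82, 0.0]
contact_force: [0.6, -0.1, -2.5]
width: 0.0259
```

Run:
```python
from h import *
i=snap('wrist','w4');s=sensors.get_state();print(s['position'],s['ee_rot'],s['contact_force'],s['moment'],s['width'],manip.grip_point_offset)
for q in('blade_grip','blade_foot'):
    print(q,[(np.round(d['point'],4).tolist(),round(d['score'],2)) for d in spotter.landmark_of(q,'wrist')[:4]])
```

```text
[ 0.50083052 -0.20883174  0.22307416] [6.12980329e-04 5.72404793e-01 8.19970952e-01 1.23060151e-04] [-0.21927161 -0.12029191 -3.53902543] [-0.01071031 -0.03979663  0.00997185] 0.02535150369291543 0.0539
blade_grip [([0.5047, -0.2054, 0.1613], 0.79)]
blade_foot [([0.5006, -0.2082, 0.0796], 0.93)]
```

View pics/w4.png

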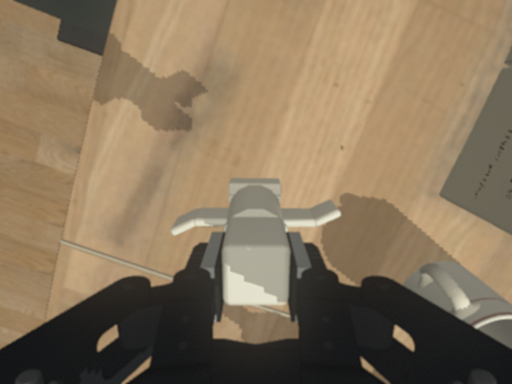

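The blade is gripped (opening 26 mm) and still vertical, with its foot about 0.144 m below the TCP. I'll carry it to a hover over the peg tip with the closing line across the stand.

Request:
drive_tool:
  targets:
    - [0,0.02,0.02,6]
    - [0,0.03,0.02,7]
    - [0,0.04,0.013,8]
    - [0,0.04,0,8]
    - [0,0.04,0,8]

```text
clock: 7.32
position: [0.5, -0.0375, 0.2743]
ee_rot: [-0.001, 0.281, 0.96, 0.0]
contact_force: [0.3, -0.2, -1.9]
width: 0.0256
```

Request:
drive_tool:
  targets:
    - [0.0,0.04,0,8]
    - [0,0.04,0,7]
    - [0.003,0.04,0,8]
    - [0,0.022,0,0]
    - [0,0,0,0]

```text
clock: 7.95
position: [0.5029, 0.1044, 0.2741]
ee_rot: [-0.002, 0.084, 0.996, -0.0]
contact_force: [0.5, 0.0, -1.7]
width: 0.0255
```

Run:
```python
from h import *
s=sensors.get_state();print(s['position'],s['ee_rot'],s['contact_force'],s['moment'],s['width'])
cr=[]
for c in('wrist','side'):
    i=snap(c,'h_'+c)
    for q in('blade_grip','blade_foot','peg_tip','peg_seat'):
        print(c,q,[(np.round(d['point'],4).tolist(),round(d['score'],2)) for d in spotter.landmark_of(q,c)[:3]])
    p=s['position']; f=p-[0,0,.1435]
    a=proj(i,[f,[.5,.104,.1075],[.533,.098,.06]]);print(a)
    u,v=a[1].astype(int); w=80 if c=='wrist' else 30
    u=min(max(u,w),511-w);v=min(max(v,w),383-w);print(u,v,w)
    cr.append(cv2.resize(i['color'][v-w:v+w,u-w:u+w,::-1],(400,400),interpolation=2))
cv2.imwrite('pics/h.png',np.hstack(cr))
```

```text
[0.50293078 0.10444974 0.27414828] [-1.73916240e-03  8.43410633e-02  9.96435417e-01 -1.39728342e-04] [ 0.50246754  0.03413632 -1.70755689] [-0.0007563  -0.0228103   0.03855228] 0.025546385321045095
wrist blade_grip [([0.4634, 0.2392, 0.0859], 0.69), ([0.4567, 0.3672, 0.0013], 0.4)]
wrist blade_foot [([0.4629, 0.241, 0.0015], 0.66), ([0.4994, 0.1007, 0.1293], 0.65)]
wrist peg_tip [([0.5015, 0.1065, 0.2134], 0.5)]
wrist peg_seat []
[[257.57870563 204.41563376]
 [256.13116973 191.45844264]
 [255.63895071 214.12889666]]
256 191 80
side blade_grip [([0.5035, 0.1024, 0.2104], 0.78), ([0.5024, 0.0999, 0.1299], 0.62), ([0.4648, 0.2419, 0.0854], 0.51)]
side blade_foot [([0.5, 0.0996, 0.1302], 0.81), ([0.4646, 0.2423, -0.0007], 0.64)]
side peg_tip [([0.5031, 0.1045, 0.1088], 0.48)]
side peg_seat [([0.501, 0.1048, 0.108], 0.7), ([0.5359, 0.0986, 0.0596], 0.51), ([0.5013, 0.105, 0.2091], 0.47)]
[[255.2038743  214.72488751]
 [256.04928239 218.82941301]
 [245.27580662 221.52521712]]
256 218 30
```

View pics/h.png

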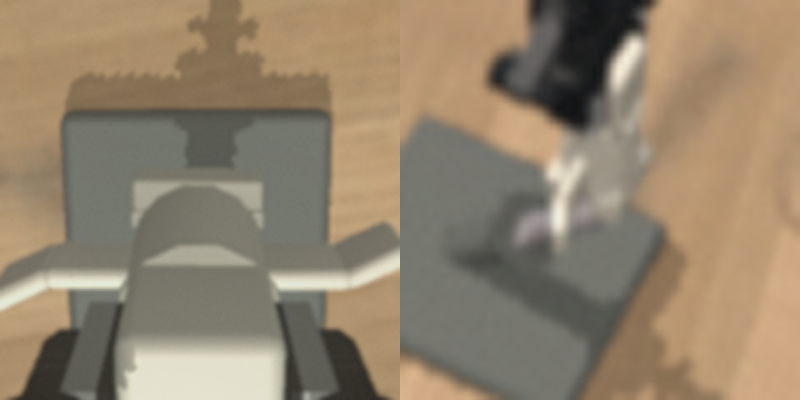

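Run:
```python
from h import *
i=cams.get_image('wrist'); s=sensors.get_state(); f=s['position']-[0,0,.1435]
u=np.array([np.cos(.169),-np.sin(.169),0]);v=np.array([-u[1],u[0],0])
print(s['position'],proj(i,[f-.016*u+.016*v,f-.016*u-.016*v,f-.016*u-.016*v+[0,0,.016]]))
o=np.array([.5332,.0968,.014])+.02*u
print(proj(i,[o-.065*u-.055*v,o-.065*u+.055*v]))
```

```text
[0.50379701 0.1028178  0.27602285] [[282.00274941 180.13581213]
 [233.08634742 180.30800652]
 [231.3952634  186.28693343]]
[[200.71873832 154.45265714]
 [310.97607225 154.05351407]]
```

Compared directly in the wrist view, the blade sits about 2 mm too far back. I'll correct that and lower gently over the tip.

Request:
drive_tool:
  targets:
    - [-0.002,0,-0.008,0]
    - [0,0,-0.008,0]
    - [0,0,-0.006,0]
    - [0,0,0,0]
    - [0,0,0,0]

```text
clock: 9.12
position: [0.5019, 0.1033, 0.254]
ee_rot: [0.0, 0.086, 0.996, 0.0]
contact_force: [1.0, -0.1, -1.9]
width: 0.0256
```

Request:
drive_tool:
  targets:
    - [0,0,-0.003,0]
    - [0,0,-0.003,0]
    - [0,0,-0.002,0]
    - [0,0,0,0]
    - [0,0,0,0]

```text
clock: 9.75
position: [0.5025, 0.1031, 0.2462]
ee_rot: [0.001, 0.086, 0.996, 0.0]
contact_force: [2.8, -0.5, -0.4]
width: 0.0259
```

Run:
```python
from h import *
s=sensors.get_state();print(s['position'],s['contact_force'],s['moment'])
i=snap('wrist','d_w'); j=snap('side','d_s')
print(proj(j,[s['position']-[0,0,.1435],[.5,.104,.1075]]))
cv2.imwrite('pics/d.png',np.hstack([cv2.resize(i['color'][111:271,176:336,::-1],(400,400)),cv2.resize(j['color'][185:245,226:286,::-1],(400,400),interpolation=2)]))
```

```text
[0.50247687 0.10314229 0.24619338] [ 2.84084831 -0.50700785 -0.37760746] [-0.14907879 -0.50249468  0.00167098]
[[255.23719641 219.12253585]
 [256.04928239 218.82941301]]
```

The contact force points back and up, which means the rear inner rim is on the peg's upper surface, so the tip is in the bore. Now I'll swing the grip in an arc about the foot. The light grip should let the blade pivot to the peg's slope.

Request:
drive_tool:
  targets:
    - [-0.005,0.0009,-0.0005,0]
    - [-0.005,0.0009,-0.0009,0]
    - [-0.005,0.0009,-0.0012,0]
    - [0,0,0,0]
    - [0,0,0,0]

```text
clock: 10.48
position: [0.4861, 0.106, 0.2431]
ee_rot: [-0.001, 0.086, 0.996, 0.0]
contact_force: [0.4, -0.5, 0.4]
width: 0.0255
```

Run:
```python
from h import *
s=sensors.get_state();print(s['position'],s['contact_force'],s['moment'])
i=snap('wrist','e_w'); j=snap('side','e_s')
cv2.imwrite('pics/e.png',np.hstack([cv2.resize(i['color'][111:311,156:356,::-1],(400,400)),cv2.resize(j['color'][185:245,226:286,::-1],(400,400),interpolation=2)]))
```

```text
[0.48609961 0.10597571 0.24313228] [ 0.43408984 -0.47624744  0.42700038] [-0.24186616 -0.26320202 -0.01685068]
```

View pics/e.png

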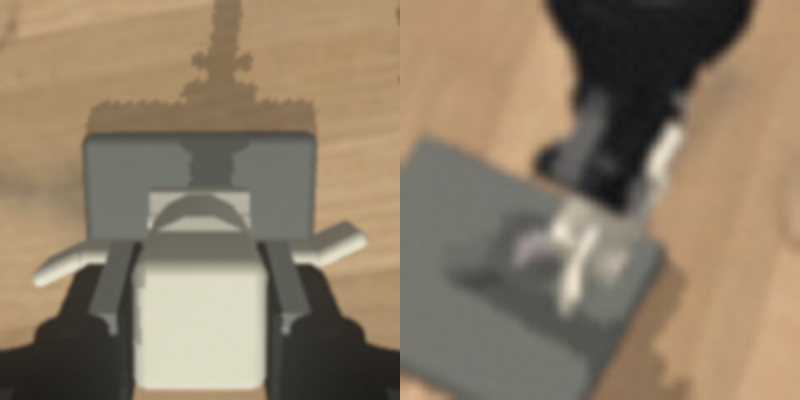

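It's working: the blade has pivoted with the tip in its bore. In the left crop the head's top face, around (200,320), now tilts toward the camera. I'll continue the arc.

Request:
drive_tool:
  targets:
    - [-0.005,0.0008,-0.0016,0]
    - [-0.0048,0.0008,-0.0019,0]
    - [-0.0047,0.0008,-0.0022,0]
    - [-0.0046,0.0008,-0.0025,0]
    - [0,0,0,0]

```text
clock: 11.2
position: [0.4668, 0.1093, 0.2349]
ee_rot: [-0.001, 0.086, 0.996, 0.0]
contact_force: [2.0, 0.3, 0.1]
width: 0.0258
```

Request:
drive_tool:
  targets:
    - [-0.0045,0.0008,-0.0028,0]
    - [-0.0043,0.0007,-0.0031,0]
    - [-0.0042,0.0007,-0.0034,0]
    - [0,0,0,0]
    - [0,0,0,0]

```text
clock: 11.82
position: [0.454, 0.1114, 0.2254]
ee_rot: [-0.001, 0.086, 0.996, 0.0]
contact_force: [1.0, -0.2, -0.5]
width: 0.0258
```

Run:
```python
from h import *
s=sensors.get_state();print(s['position'],s['contact_force'],s['moment'])
g=s['position']-[0,0,.054]
t=np.array([.5,.104,.1075]); d=g-t
u=np.array([.986,-.168,0]);v=np.array([.168,.986,0])
print('grip rel tip u,v,z',d@u,d@v,d[2],'angle',np.degrees(np.arctan2(-(d@u),d[2])),np.linalg.norm(d))
j=snap('side','f_s')
for q in('blade_grip','blade_foot'):
  for c in('side','wrist'):
    if c=='wrist' and q=='blade_grip': snap('wrist','f_w')
    print(q,c,[(np.round(d['point'],4).tolist(),round(d['score'],2)) for d in spotter.landmark_of(q,c)[:3]])
```

```text
[0.45401862 0.1113635  0.22544924] [ 1.0230107  -0.21372002 -0.5268895 ] [ 0.01754826 -0.18406988  0.04656696]
grip rel tip u,v,z -0.046574704591679096 -0.0004644609452132542 0.06394923592567435 angle 36.06612985073424 0.07910760288281297
blade_grip side [([0.4601, 0.2456, 0.084], 0.7), ([0.46, 0.1143, 0.1637], 0.69)]
blade_grip wrist [([0.4566, 0.1107, 0.1654], 0.67), ([0.4659, 0.2426, 0.0878], 0.57)]
blade_foot side [([0.4597, 0.2411, -0.0024], 0.81), ([0.505, 0.1041, 0.0994], 0.68)]
blade_foot wrist [([0.4638, 0.2428, 0.0006], 0.57)]
```

The grip now lies on the peg's axis line, at a slope of about 36°. I'll slide down the axis.

Request:
drive_tool:
  targets:
    - [0.0023,-0.0004,-0.0033,0]
    - [0.0023,-0.0004,-0.0033,0]
    - [0.0023,-0.0004,-0.0033,0]
    - [0.0023,-0.0004,-0.0033,0]
    - [0,0,0,0]

```text
clock: 12.75
position: [0.4639, 0.1096, 0.2122]
ee_rot: [-0.0, 0.086, 0.996, -0.0]
contact_force: [-0.8, 1.1, -1.2]
width: 0.0258
```

Request:
drive_tool:
  targets:
    - [0.0023,-0.0004,-0.0033,0]
    - [0.0023,-0.0004,-0.0033,0]
    - [0.0023,-0.0004,-0.0033,0]
    - [0.0012,-0.0002,-0.0016,0]
    - [0,0,0,0]

```text
clock: 13.38
position: [0.472, 0.1083, 0.2009]
ee_rot: [-0.0, 0.086, 0.996, 0.0]
contact_force: [0.4, 0.4, -2.4]
width: 0.0258
```

Request:
drive_tool:
  targets:
    - [0.0012,-0.0002,-0.0016,0]
    - [0.0012,-0.0002,-0.0016,0]
    - [0.0012,-0.0002,-0.0016,0]
    - [0,0,0,0]
    - [0,0,0,0]

```text
clock: 14.0
position: [0.4754, 0.1077, 0.1965]
ee_rot: [-0.0, 0.086, 0.996, 0.0]
contact_force: [-2.0, -0.5, 0.8]
width: 0.0254
```

Request:
drive_tool:
  targets:
    - [0.0006,-0.0001,-0.0008,0]
    - [0.0006,-0.0001,-0.0008,0]
    - [0,0,0,0]
    - [0,0,0,0]
    - [0,0,0,0]

```text
clock: 14.62
position: [0.4763, 0.1076, 0.1952]
ee_rot: [-0.0, 0.086, 0.996, 0.0]
contact_force: [-3.8, 0.7, 7.0]
width: 0.0257
```

The force of about 10 N runs along the peg, so the blade is resting on the cross pin as expected. I'll loosen the jaw slightly and turn clockwise, so the loose fingers rotate the head towards the pin angle.

Request:
drive_tool:
  targets:
    - [0,0,0,0]
    - [0,0,0,0]
    - [0,0,0,-4]
    - [0,0,0,-4]
    - [0,0,0,-4]
  jaw: 0.031

```text
clock: 15.25
position: [0.4771, 0.1076, 0.1946]
ee_rot: [0.0, 0.191, 0.982, 0.0]
contact_force: [-0.4, 0.5, -0.7]
width: 0.0309
```

Request:
drive_tool:
  targets:
    - [0,0,0,-4]
    - [0,0,0,-4]
    - [0,0,0,0]
    - [0,0,0,0]
    - [0,0,0,0]

```text
clock: 15.88
position: [0.4772, 0.1076, 0.1948]
ee_rot: [0.0, 0.257, 0.966, 0.0]
contact_force: [1.1, 1.1, -0.9]
width: 0.031
```

Run:
```python
from h import *
s=sensors.get_state();print(s['position'],s['contact_force'],s['moment'],s['width'])
for c in('side','wrist'):
  snap(c,'g_'+c)
  for q in('blade_grip','blade_foot'):
    print(q,c,[(np.round(d['point'],4).tolist(),round(d['score'],2)) for d in spotter.landmark_of(q,c)[:3]])
```

```text
[0.47721391 0.10758779 0.19475186] [ 1.09037183  1.08564203 -0.88124026] [ 0.23462601 -0.25529356  0.06271922] 0.031010239466856236
blade_grip side [([0.4593, 0.2422, 0.0827], 0.72), ([0.4748, 0.1119, 0.1314], 0.55)]
blade_foot side [([0.4625, 0.2447, 0.0003], 0.79), ([0.5266, 0.095, 0.0709], 0.61)]
blade_grip wrist [([0.4657, 0.2407, 0.0864], 0.88), ([0.4729, 0.1069, 0.131], 0.65)]
blade_foot wrist [([0.5282, 0.0931, 0.0666], 0.91), ([0.4636, 0.2472, -0.0004], 0.73)]
```

View pics/g_wrist.png

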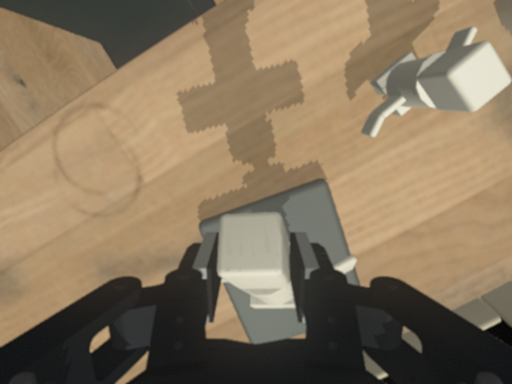

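The head, at (253,248) in the wrist view, has turned with the tool by about 20° relative to the stand's front edge. I'll open a bit wider so gravity can act, then compare the head's position with the "home" and "on pin" predictions.

Request:
drive_tool:
  targets:
    - [0,0,0,0]
    - [0,0,0,0]
    - [0,0,0,0]
    - [0,0,0,0]
    - [0,0,0,0]
  jaw: 0.045

```text
clock: 16.8
position: [0.4767, 0.1075, 0.1947]
ee_rot: [-0.0, 0.257, 0.966, -0.0]
contact_force: [-0.5, -0.1, -0.8]
width: 0.0453
```

```bash
cat > chk.py <<'E'
from h import *
import sys
s=sensors.get_state();print(s['position'],s['contact_force'],s['width'])
i=snap('wrist',sys.argv[1]); S=np.array([.5332,.0968,.06]);a=np.array([-.5654,.0965,.8192])
for n,h in(('home',0),('pin',.0105)):
    print(n,'top,grip,foot',np.round(proj(i,[S+a*(h+.101),S+a*(h+.083),S+a*h]),0).tolist())
g=i['color'].astype(int); hsv=cv2.cvtColor(i['color'],cv2.COLOR_RGB2HSV)
m=((hsv[...,1]<45)&(hsv[...,2]>165)).astype(np.uint8); n,l,st,ce=cv2.connectedComponentsWithStats(m)
for k in range(1,n):
    if st[k,4]>300: print(st[k],ce[k].round(0), cv2.minAreaRect(np.argwhere(l==k)[:,::-1].astype(np.float32)))
E
python3 chk.py k1
```

```text
[0.47671096 0.10747351 0.1947497 ] [-0.48343531 -0.10320453 -0.76289122] 0.04531452934978893
home top,grip,foot [[255.0, 269.0], [263.0, 273.0], [284.0, 282.0]]
pin top,grip,foot [[250.0, 266.0], [259.0, 271.0], [283.0, 282.0]]
[ 449   42   63   71 2485] [480.  77.] ((480.1449890136719, 77.38849639892578), (47.86229705810547, 56.703102111816406), 52.4314079284668)
[371  97  41  40 376] [391. 114.] ((387.96343994140625, 117.32926940917969), (13.899465560913086, 49.81943130493164), 51.34019470214844)
[ 205  227  102   84 5022] [260. 268.] ((257.197998046875, 266.01983642578125), (100.69776153564453, 80.39900970458984), 5.710593223571777)
```

```bash
python3 -c "
import cv2
i=cv2.imread('pics/k1.png')[150:350,150:400];cv2.imwrite('pics/k1c.png',cv2.resize(i,None,fx=3,fy=3,interpolation=2))"
```

```text
(no output)
```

View pics/k1c.png

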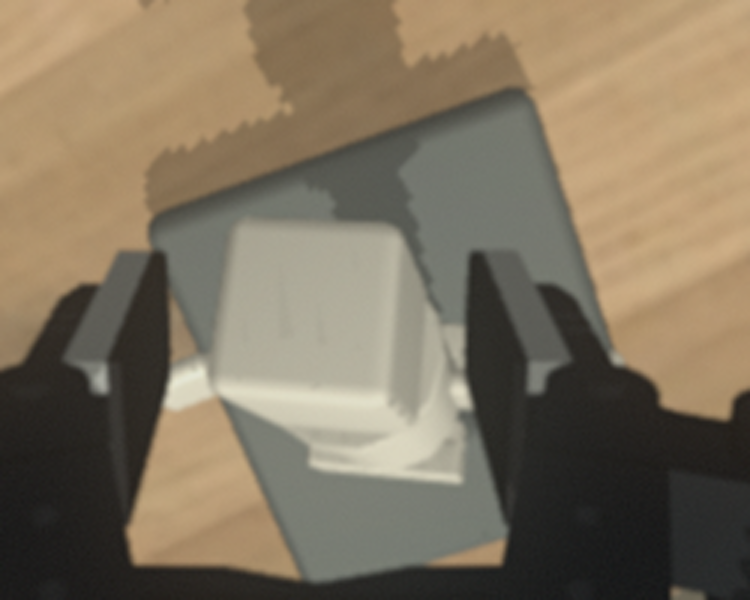

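Run:
```python
from h import *
i=snap('wrist','k2'); S=np.array([.5332,.0968,.06]);a=np.array([-.5654,.0965,.8192])
def run(P,lab):
    ok,r,t=cv2.solvePnP(np.float64([[-.013,-.013,0],[.013,-.013,0],[.013,.013,0],[-.013,.013,0]]),np.float64(P),i['intrinsics'],i['D'],flags=cv2.SOLVEPNP_IPPE)
    X=i['R'].T@(t[:,0]-i['t']); n=i['R'].T@cv2.Rodrigues(r)[0][:,2]
    print(lab,'depth',t[2],'world',X.round(4),'n',n.round(2),'s along axis',(X-S)@a-.101)
c=lambda u,v:(150+u/3,150+v/3)
run([c(230,216),c(404,224),c(392,408),c(208,390)],'now(outer corners)')
run([(221,213),(285,211),(291,276),(218,278)],'before')
for h in(0,.0105): print(h,(i['R']@(S+a*(.101+h))+i['t'])[2])
for c in('side','top','wrist'):
  if c!='wrist': snap(c)
  for q in('blade_grip','blade_foot'):
    print(c,q,[(np.round(d['point'],4).tolist(),round(((np.array(d['point'])-S)@a)-(.083 if q=='blade_grip' else 0),4)) for d in spotter.landmark_of(q,c) if abs(d['point'][1]-.1)<.03])
```

```text
now(outer corners) depth [0.14440295] world [0.4732 0.1069 0.1328] n [ 0.57 -0.2  -0.79] s along axis -0.00649000330782358
before depth [0.12738224] world [0.4641 0.1127 0.1475] n [ 0.61 -0.32 -0.73] s along axis 0.011249216267029655
0 0.13548155478875737
0.0105 0.12569685848907047
side blade_grip [([0.4827, 0.1087, 0.1222], np.float64(-0.0023))]
side blade_foot [([0.5272, 0.0971, 0.0657], np.float64(0.0081))]
top blade_grip []
top blade_foot []
wrist blade_grip [([0.4815, 0.1091, 0.1224], np.float64(-0.0015))]
wrist blade_foot [([0.5316, 0.094, 0.0616], np.float64(0.0019))]
```

The top-face fit moved from +11 mm (on the pin) to at or below home. The point detections agree (-2 to +2 mm, one outlier at 8 mm), so the blade has dropped. I'll open fully and retreat straight up.

Request:
drive_tool:
  targets:
    - [0,0,0,0]
    - [0,0,0,0]
    - [0,0,0.01,0]
    - [0,0,0.03,0]
    - [0,0,0.04,0]
  jaw: 0.0854

```text
clock: 17.92
position: [0.4763, 0.1075, 0.2755]
ee_rot: [-0.001, 0.257, 0.966, -0.0]
contact_force: [0.3, 0.2, -0.7]
width: 0.0854
```

Request:
drive_tool:
  targets:
    - [-0.02,0,0.03,4]
    - [-0.02,0,0.03,8]
    - [-0.02,0,0,8]
    - [0,0,0,0]
    - [0,0,0,0]

```text
clock: 18.55
position: [0.4173, 0.1075, 0.3349]
ee_rot: [0.0, 0.087, 0.996, 0.0]
contact_force: [-0.2, 0.9, 0.3]
width: 0.0855
```

Run:
```python
from h import *
s=sensors.get_state();print(s['position'],s['contact_force'])
S=np.array([.5332,.0968,.06]);a=np.array([-.5654,.0965,.8192])
for c in('wrist','side','top'):
  i=snap(c,'z_'+c)
  for q in('blade_grip','blade_foot','oil_bottle','mug_2','glass_1'):
    r=[np.array(d['point']) for d in spotter.landmark_of(q,c)]
    if 'blade' in q: r=[(p.round(4).tolist(),((p-S)@a-(.083 if 'grip' in q else 0)).round(4)) for p in r if abs(p[1]-.1)<.03]
    print(c,q,r)
  if c=='wrist':
    u,v=proj(i,[S+a*.05])[0].astype(int); print(u,v,proj(i,[S,S+a*.101,S+a*.1115])); v=min(v,303);cv2.imwrite('pics/zc.png',cv2.resize(i['color'][v-80:v+80,u-80:u+80,::-1],(560,560),interpolation=2))
```

```text
[0.41732168 0.10752901 0.33488083] [-0.19673737  0.8705534   0.34526828]
wrist blade_grip [([0.4809, 0.1062, 0.1283], np.float64(0.0034))]
wrist blade_foot [([0.5352, 0.1001, 0.0638], np.float64(0.0023))]
wrist oil_bottle [array([0.5335, 0.0961, 0.0607])]
wrist mug_2 []
wrist glass_1 [array([4.606e-01, 3.660e-01, 4.000e-04])]
266 260 [[264.9055757  266.87311651]
 [267.76350992 251.72107441]
 [268.17377391 249.54315696]]
side blade_grip [([0.4808, 0.1091, 0.1218], np.float64(-0.0016))]
side blade_foot [([0.5317, 0.0959, 0.0611], np.float64(0.0017))]
side oil_bottle [array([ 0.6448, -0.3876, -0.0039])]
side mug_2 [array([ 0.7036, -0.2527, -0.0013])]
side glass_1 [array([0.4555, 0.3658, 0.0021])]
top blade_grip [([0.482, 0.1047, 0.1268], np.float64(0.0014))]
top blade_foot [([0.5335, 0.0967, 0.0582], np.float64(-0.0017))]
top oil_bottle [array([ 0.6489, -0.3827, -0.0022])]
top mug_2 [array([ 7.033e-01, -2.528e-01, -5.000e-04])]
top glass_1 [array([0.4541, 0.367 , 0.0012])]
```

View pics/zc.png

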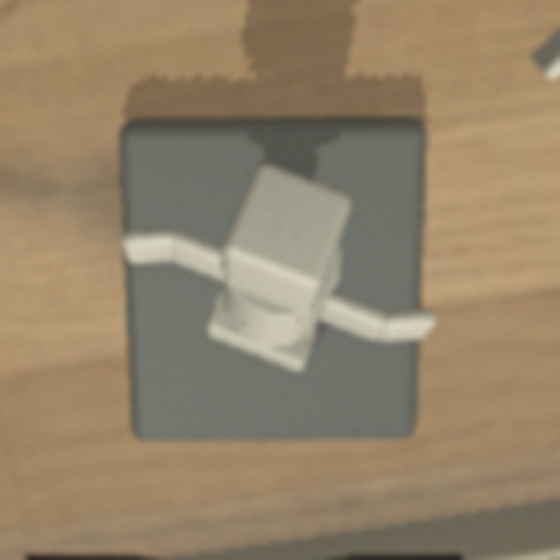

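```bash
python3 -c "
from h import *
print(manip.sign_off())"
```

```text
the job is handed in; nothing more can be done
None
```

I hung the right-hand dough blade on the slanted peg, and my last checks show it sitting fully home. I handed the job in at about 19 s of the 72 s allowed; no verdict was reported.

- **How it went:** I gripped the head lightly (20 N) and lowered the bore over the peg tip. Swinging the hand in an arc let the blade pivot to the peg's slope, and I slid it along the axis until it stopped on the pin. With the jaw loosened I turned it 20° clockwise towards the pin angle I had measured. It dropped home when I opened the fingers further.
- **Force:** the highest reading I saw was about 10 N along the peg, when the blade stopped on the pin. The forcing limit is 25 N.
- **Seating:** six final position estimates from three cameras put the blade between -1.7 and +3.4 mm of home; on the pin it would have read 10.5 mm. Just before release, one estimate had read 8 mm and another -6.5 mm, but neither showed up again.
- **Other things:** the gripper was clear of everything. The bottle, mug and glass were detected where they started, within about 7 mm.
- **Least certain:** the blade seems to sag slightly on its loose fit, about 0.08 rad against the 0.12 rad limit. That estimate comes from noisy detections.

I viewed 11 pictures, one over the budget.

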